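Refit the filter of the bench fume extractor

TASK

Get the brazing bench's fume extractor ready: take the fresh blue filter cassette with white pleats from the green rack and slide it down into the slot in the top of the extractor until its cap sits fully home on the housing, guiding it down rather than letting it drop. Then swing the latch across the cap so that it keeps the filter in, and last press the green button all the way to start the fan. Leave the spare steel spark screen in the rack and the other things on the bench where they are.

Things in the scene. Friction and masses are not known exactly. Their poses are not given: they have to be found in the camera images.
- filter_mid (a point): Fresh filter cassette: loose upright slab, blue frame, white pleated faces, 0.16 kg, 14 mm thick (own x), 120 wide (own y), under a blue cap 30 (x) x 140 (y) x 5 mm; bottom 8 mm is a narrower foot. Stands in a rack bay. Point: its centre half-way up, z up: underside 78.5 mm below, cap underside 37.5 and cap top 42.5 above. Same either way round.
- filter_tab (a point): Middle of the filter's upright blue pull tab, on the middle of the cap: 10 mm thick (x), 40 wide (y), 36 high, 18 mm above and below this point (its foot is the cap's top). Grip it from above across the 10 mm. Axes as filter_mid, 60.5 mm above it.
- slot_mouth (a point): Centre of the filter slot's mouth in the extractor's flat top, 140 mm above the bench. Axes are the extractor's: z up, y along the slot, x across it. Slot 17 (x) x 123 mm (y), 122 deep, straight down, 3 mm chamfer at the mouth. Filter fully home: its cap rests on the top and filter_mid is 37.5 mm below this point.
- extractor: Fixed fume extractor, white metal box 150 (x) x 190 (y) x 140 mm high with a grey top; intake grille on its -x side, round fan guard on +x. Origin: centre of its underside, z up. slot_mouth is at x -45, y 0, z 140 mm.
- latch_pivot (a point): Pivot of the swing latch, on the extractor's top face, 45 mm in +x and 58 mm in +y from slot_mouth (extractor axes).
- latch_knob (a point): Middle of the latch's upright red thumb knob: round post, 15 mm diameter, 22 high, centred 23 mm above the extractor's top. It stands on the end of a flat steel bar, 45 mm from the pivot. Bar 14 mm wide, 5 thick, underside 7 mm above the top: it passes 2 mm over the cap of a filter that is fully home and is blocked by one that is not.
- latch (a joint): Latch angle (rad), counter-clockwise from above: 0 = bar along the extractor's +y (clear of the slot); 1.57 = bar along -x, square across the cap's end, knob over the slot's line: latched. Turns from -0.6 to a stop at 1.65, stays where left, about 1 N at the knob.
- start_button_top (a point): Centre of the top of the round green start button, 26 mm diameter, in a black collar; 22 mm above the extractor's top face, 85 mm in +x and 55 mm in -y from slot_mouth.
- start_button (a joint): Travel of the start button (m): 0 = out, 0.006 = fully pressed straight down, against a spring that reaches 5 N; it comes back out when let go.
- rack: Fixed green sheet-metal rack, 120 (x) x 150 (y) mm; origin at the centre of its underside, z up. Two upright bays at x = -37.5 and +37.5 mm, each 19 x 126 mm inside, long along y, floor 6 mm and rims 60 mm above the bench. One holds the filter, the other the screen.
- screen_mid (a point): Spare spark screen, loose in the other bay: same shape and size as the filter but grey steel with black mesh faces; point: its centre, half-way up. Stays in the rack.
- flux_jar_mid (a point): Loose glass jar of flux with a yellow lid, 56 mm diameter, 65 mm high; point: its centre, half-way up. To be left alone.
- wire_brush_mid (a point): Loose wire brush lying on the bench, about 210 mm long (own x), 26 mm wide and high; point: its middle. To be left alone.
Not all that is in view belongs to the job. What is meant by the part that bears filter_mid is not orange, turquoise or yellow, and is the larger of those in its own colour.

How it is judged (in metres and radians):
On the way, in this order (a step that is already met when the one before it is completed fails the run):
1. the filter is fully home in the slot: its cap within 2.5 mm of the housing top, upright (z of filter_mid in the frame of slot_mouth below -0.035 m and horizontal distance between filter_mid and slot_mouth below 0.006 m and angle between the z axis of filter_mid and the z axis of slot_mouth, either way round below 0.04 rad), for 0.2 s.
2. the latch is swung across the cap, to 1.3 rad or more (value of joint latch above 1.3 rad), for 0.1 s.
3. the green button is pressed, at least 4 of its 6 mm (value of joint start_button above 0.004 m), for 0.02 s.
At the end, for the whole second after the job is handed in: Filter fully home (cap within 2.5 mm of the housing top, centre within 6 mm of the slot's, upright to 0.04 rad), latch across its cap (1.3 rad or more), green button pressed last and let go, and screen, jar and brush within 30 mm of where they began (all of step 1 and value of joint latch above 1.3 rad and value of joint start_button below 0.002 m and distance of each of screen_mid, flux_jar_mid, wire_brush_mid from where it was at the start of the episode below 0.03 m); the robot touches nothing.
It fails at once if the filter is dropped down the slot (moves faster than 0.6 m/s inside it) (horizontal distance between filter_mid and slot_mouth below 0.015 m and z of filter_mid in the frame of slot_mouth below 0.075 m and linear speed of filter above 0.6 m/s).
It fails at once if the spare screen is taken or knocked away (distance of screen_mid from where it was at the start of the episode above 0.03 m).
It fails at once if the flux jar or the wire brush is knocked away (distance of any of flux_jar_mid, wire_brush_mid from where it was at the start of the episode above 0.03 m).
It also fails if it takes over 58 s, if anything falls off the work surface, if the arm or the gripper's body presses on something with over 40 N, if the wrist force passes 120 N, or if a joint passes its speed limit or range.

ROBOT

A 6-joint arm with a two-finger parallel gripper is mounted at the origin on the work surface. World frame = base frame: x ahead of the robot, y to its left, z up, the work surface at z = 0. Lengths are in m, angles in degrees, forces in N, time in s.
With the tool pointing down it reaches from about 0.375 to 0.9 m from the base axis. Payload 3.1 kg.
Tool frame: the origin (TCP) lies between the finger pads; the fingertips stand 11 mm ahead of it and the grasp point (between the pads) lies 8 mm behind it; z points along the fingers, y is the line along which they close (so a half turn about z gives the same grasp; the last joint's range is limited). The gripper opens to 87 mm and grips with 3 to 60 N. Pads are 19 mm wide; open, the fingers measure 117 mm over their backs; the gripper's body (75 mm by 190 mm) begins 51 mm behind the grasp point.
Start: joints at [60.705, 30.224, 82.088, -0, 67.689, -10.227], TCP at [0.204, 0.591, 0.234] pointing down, gripper open.
Joint ranges: [-176.69, 176.69], [-43.24, 126.21], [12.49, 139.97], [-82, 262], [0, 151.66], [-163.58, 163.58]. Speed limits (degrees/s): [159.86, 159.86, 180, 180, 180, 180].

INTERFACE

Orientations are given as a 3x3 rotation matrix whose columns are the frame's x, y, z axes.
In Python, from rig import bot gives the robot as it stands.
- The arm moves only by the tool apply_moves, never from a script. Its argument "steps" is a list that holds one entry, the list of rows, each a list of 7 numbers: the shift along the tool's x, y, z in cm, then the turn, a rotation vector about the tool's x, y, z in degrees, then the gripper command: -1 is shut, 1 is fully open, values between are in proportion. In form: [[[dx, dy, dz, rx, ry, rz, jaw], ...]]. A call has 1 to 20 rows; each row is the pose to reach, as a shift and turn from the pose commanded when the call began, along the tool's axes at that moment; what a row does not reach only later rows make up. A row lasts 1/8 s, in which the tool goes at most 62.5 mm and 10.7 degrees, less where a joint would pass 70% of its speed; a pose out of reach is approached as far as the arm can. A call with a gripper value outside its range is refused whole. The fingers move at their own pace and stop on an object; the grip force is fixed at half the most. Time passes only in rows, so rows that repeat a pose let the fingers close. It gives the time, the measured TCP pose, the force, the opening and the grip force at its end, in the units of the state.
- bot.read_state(): the state, without advancing time (a new reading comes with each control period).
- bot.capture(name): name is "side" or "top" or "wrist"; returns the picture (420x560x3 uint8, blue, green, red); there is no depth.
- bot.camera_model(name): a dict with "intrinsics" (3x3 intrinsics, pixels), "k1" (the pictures are not rectified: a ray, as slopes to the right and down, at radius r is drawn at 1 + k1 r^2 times it, then the intrinsics apply), "R" (3x3) and "t" (3): a world point X has camera coordinates R X + t. Camera axes: x right, y down, z forward; pixel columns grow to the right and rows downward; lengths in m; the calibration is good to about 2 mm. A picture is of the moment at which its call begins: read the wrist's pose just before it. camera_model takes no time and is no camera call; for the wrist camera it gives the pose at the moment of the call.
- bot.hand_in(): hands the job in; it is judged then, once.
The state is a dict: "time_s": time; "joint_positions": joint angles; "qvel": joint speeds; "tau": joint torques, N m; "position": TCP position; "tcp_rot": TCP orientation; "force": force on the tool from outside, world axes, zero at the start; "moment": the same for the moment, N m; "opening": opening from 0.0 (shut) to 1.0 (fully open); "grasp_force": force on a finger pad.
Only numpy, scipy, OpenCV 4.12 (cv2) and the standard library are available. Lean on these libraries where they do the work, as an engineer would, in place of code of your own. Each camera call takes 0.05 s, during which the arm holds its last target. There are 200 camera calls.

## Working session

There is one attempt and no reset: what is moved stays moved. The work goes in short steps, Python scripts to look and compute and a tool call to move; the robot and the scene stay as the last step left them, time stands still between calls to the robot, and variables do not carry over. Pictures are saved under pics/ and viewed, at most 13 in all, crops included, and the job is handed in when it is done.

Besides the shell and the picture viewer there is one more tool, called after ">>>" by a JSON object that holds its "name" and its "arguments", one argument or row to a line. apply_moves: Moves the arm, as the interface text tells. Its arguments: {"type":"object","properties":{"steps":{"type":"array","items":{"type":"array","items":{"type":"array","items":{"type":"number"}}}}},"required":["steps"]}

```bash
mkdir -p pics
python3 - <<'E'
from rig import bot
import cv2,numpy as np
for n in("side","top"):
    cv2.imwrite(f"pics/{n}0.png",bot.capture(n)); m=bot.camera_model(n); print(n,m)
s=bot.read_state();print(s['position'],s['tcp_rot'],s['time_s'],s['opening'])
E
```

```text
side {'intrinsics': array([[522.90062345,   0.        , 278.61174014],
       [  0.        , 522.90062345, 220.18693932],
       [  0.        ,   0.        ,   1.        ]]), 'k1': -0.17169685551754493, 'R': array([[ 0.99632045, -0.08559874, -0.0042919 ],
       [-0.05537278, -0.60466901, -0.79454971],
       [ 0.06541727,  0.79186378, -0.60718394]]), 't': array([-0.60371421,  0.09919163,  1.46798316])}
top {'intrinsics': array([[504.9454598 ,   0.        , 276.51670177],
       [  0.        , 504.9454598 , 210.29339062],
       [  0.        ,   0.        ,   1.        ]]), 'k1': -0.022792293087998565, 'R': array([[-0.01112961, -0.99990746,  0.00782337],
       [-0.99278151,  0.01011524, -0.11950965],
       [ 0.11941946, -0.00909699, -0.99280222]]), 't': array([-0.03611239,  0.59433808,  1.27110401])}
[0.20384174 0.5901552  0.23266625] [[-9.45140729e-01  3.26662163e-01 -9.12907463e-04]
 [ 3.26663298e-01  9.45139225e-01 -1.71309857e-03]
 [ 3.03220169e-04 -1.91733259e-03 -9.99998116e-01]] 0.1 0.9961547405055584
```

View pics/side0.png

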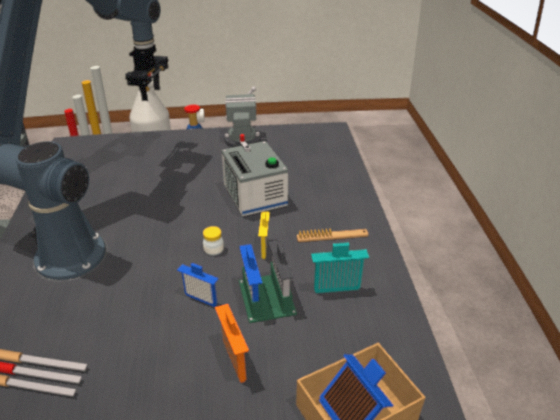

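View pics/top0.png

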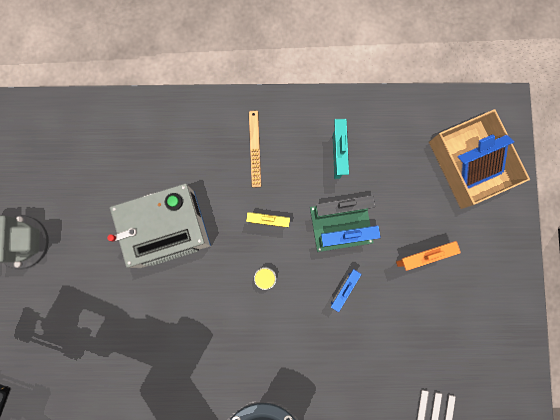

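The side view shows the white extractor (about 255,175), with the rack (265,280) holding the blue filter. In the top view the extractor is at (160,225) and its slot at (162,243). The rack filter is at (350,236), with the screen behind it at (347,204). The blue ones outside the rack (a small one, and a used one in the box) are decoys. Next, an enlarged crop of the extractor and rack.

Run:
```python
import cv2,numpy as np
im=cv2.imread("pics/top0.png")
a=cv2.resize(im[175:275,100:220],None,fx=6,fy=6,interpolation=cv2.INTER_CUBIC)
b=cv2.resize(im[180:260,295:395],None,fx=8,fy=7.5,interpolation=cv2.INTER_CUBIC)
cv2.imwrite("pics/c1.png",a);cv2.imwrite("pics/c2.png",b)
```

```text
(no output)
```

View pics/c1.png

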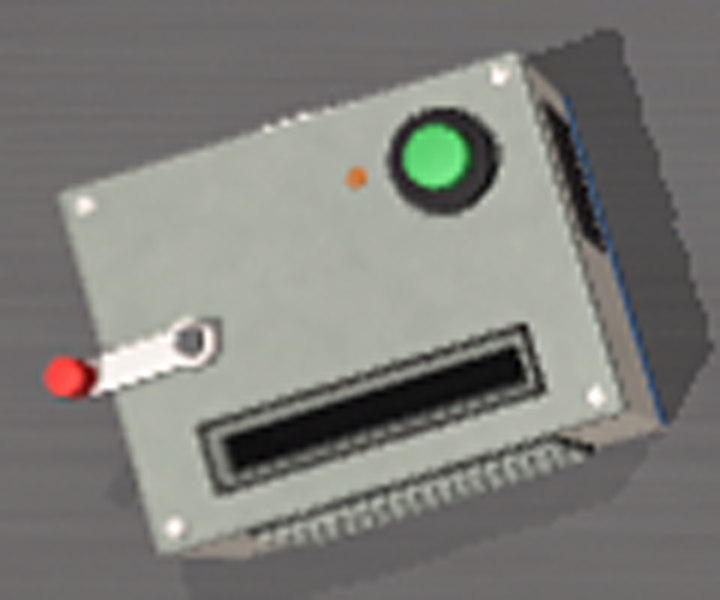

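View pics/c2.png

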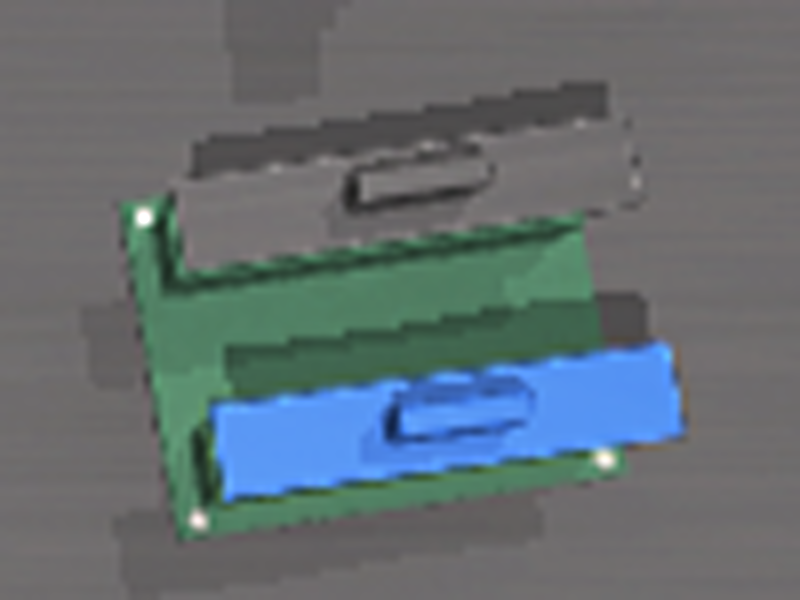

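The crops show:
- **Extractor top corners (c1):** (515,52), (62,195), (160,552), (618,412).
- **Slot rim (c1):** (525,325), (545,390), (218,493), (198,425).
- **Pivot, knob and button (c1):** pivot (192,341), knob (68,377), green button (436,156).
- **Filter cap (c2):** (212,403), (668,343), (686,436), (222,500).

```bash
cat > h.py <<'E'
import numpy as np,cv2
from scipy.optimize import least_squares
from rig import bot
def proj(m,X):
    K=m['intrinsics'];return cv2.projectPoints(np.asarray(X,float).reshape(-1,1,3),cv2.Rodrigues(m['R'])[0],m['t'],K,np.array([m['k1'],0,0,0]))[0].reshape(-1,2)
def ray(m,px,z):
    n=cv2.undistortPoints(np.array(px,float).reshape(-1,1,2),m['intrinsics'],np.array([m['k1'],0,0,0.]))[:,0]
    R,t=m['R'],m['t'];C=-R.T@t;d=np.c_[n,np.ones(len(n))]@R
    return C+d*((np.broadcast_to(z,len(n))-C[2])/d[:,2])[:,None]
def fit(m,px,P,g,z0=0):  # P local pts (z included); returns x,y,yaw
    P=np.array(P,float);px=np.array(px,float)
    def W(q):
        c,s=np.cos(q[2]),np.sin(q[2]);return np.c_[P[:,0]*c-P[:,1]*s+q[0],P[:,0]*s+P[:,1]*c+q[1],P[:,2]]
    r=least_squares(lambda q:(proj(m,W(q))-px).ravel(),g,loss='soft_l1',f_scale=.7,x_scale=[.1,.1,.3])
    return r.x,r.fun.reshape(-1,2)
def go(target,Rt,s=None):  # shift (cm) & rotvec (deg) in the tool frame
    s=s or bot.read_state();R=s['tcp_rot'];p=s['position']
    return np.round(R.T@(np.array(target)-p)*100,2),np.round(np.degrees(cv2.Rodrigues(R.T@Rt)[0].ravel()),2)
def down(yaw): # tool down, tool y axis at yaw from world x..: y=(cos,sin)
    y=np.array([np.cos(yaw),np.sin(yaw),0]);z=np.array([0,0,-1.]);return np.c_[np.cross(y,z),y,z]
E
python3 - <<'E'
from h import *
m=bot.camera_model("top")
c1=lambda a:(np.array(a,float)+.5)/6-.5+[100,175]
c2=lambda a:(np.array(a,float)+.5)/[8,7.5]-.5+[295,180]
px=c1([(515,52),(62,195),(160,552),(618,412),(371.5,407),(192,341),(436,156)])
P=[(.075,-.095,.14),(.075,.095,.14),(-.075,.095,.14),(-.075,-.095,.14),(-.045,0,.14),(0,.058,.153),(.04,-.055,.162)]
q,r=fit(m,px,P,[.4,.25,.3]);print("ext",q,np.degrees(q[2]),r.round(2).tolist())
c,s=np.cos(q[2]),np.sin(q[2]);R=np.array([[c,-s],[s,c]])
for n,p in dict(slot=(-.045,0),piv=(0,.058),but=(.04,-.055)).items():print(n,q[:2]+R@p)
kn=ray(m,c1([(68,377)]),.174);print("knob",kn,"ext",R.T@(kn[0,:2]-q[:2]))
P=[(.015,.07,.127),(.015,-.07,.127),(-.015,-.07,.127),(-.015,.07,.127)]
q,r=fit(m,c2([(212,403),(668,343),(686,436),(222,500)]),P,[.4,-.2,.1]);print("filt",q,np.degrees(q[2]),r.round(2).tolist())
print(ray(m,c2([(465,408)]),.163))
print("yaw need grip",go([q[0],q[1],.26],down(q[2])))
w=bot.camera_model("wrist");s=bot.read_state();Rt=s['tcp_rot']
print("cam in tool",Rt.T@(-w['R'].T@w['t']-s['position']),(w['R']@Rt).round(2).tolist(),w['intrinsics'][0,0])
E
```

```text
ext [0.54996347 0.24389356 0.29175923] 16.716572243172873 [[0.59, -0.13], [-0.49, -0.55], [-0.18, 0.44], [1.08, -0.28], [-0.02, 0.38], [-0.37, 0.08], [-0.11, 0.01]]
slot [0.5068652  0.23094987]
piv [0.53328049 0.29944244]
but [0.60409311 0.2027234 ]
knob [[0.51840902 0.33997498 0.174     ]] ext [-0.00258432  0.10109719]
filt [ 0.52003537 -0.21815024  0.13046831] 7.475283339675297 [[-0.37, 0.24], [0.13, 0.05], [-0.06, -0.01], [0.28, -0.28]]
[[ 0.52136925 -0.21778581  0.163     ]]
yaw need grip (array([-56.29, -66.07,  -2.62]), array([-1.100e-01,  5.000e-02,  6.346e+01]))
cam in tool [ 0.06429156 -0.00058341 -0.15148239] [[0.0, 1.0, 0.0], [-0.97, 0.0, -0.24], [-0.24, -0.0, 0.97]] 356.82611527433716
```

>>> {"name": "apply_moves", "arguments": {
  "steps": [
    [[-28,-33,-1.5,0,0,30,0],[-28,-33,-1.5,0,0,30,0],[-28,-33,-1.5,0,0,30,0],[-28,-33,-1.5,0,0,30,0],[-28,-33,-1.5,0,0,30,0],[-28,-33,-1.5,0,0,30,0],[-28,-33,-1.5,0,0,30,0],[-56.3,-66.1,-2.6,0,0,63.5,0],[-56.3,-66.1,-2.6,0,0,63.5,0],[-56.3,-66.1,-2.6,0,0,63.5,0],[-56.3,-66.1,-2.6,0,0,63.5,0],[-56.3,-66.1,-2.6,0,0,63.5,0],[-56.3,-66.1,-2.6,0,0,63.5,0],[-56.3,-66.1,-2.6,0,0,63.5,0],[-56.3,-66.1,-2.6,0,0,63.5,0],[-56.3,-66.1,-2.6,0,0,63.5,0],[-56.3,-66.1,-2.6,0,0,63.5,0]]
  ]
}}

```text
time_s: 2.22
position: [0.5195, -0.2163, 0.2593]
tcp_rot: [[-0.131, 0.991, -0.001], [0.991, 0.131, 0.001], [0.001, -0.001, -1.0]]
force: [-0.2, -1.0, -0.9]
opening: 0.5
grasp_force: 0.0
```

Run:
```python
from h import *
s=bot.read_state();print(s['position'],s['opening'],s['joint_positions'],s['time_s'])
m=bot.camera_model("wrist")
im=bot.capture("wrist");cv2.imwrite("pics/w1.png",im)
q=[.52,-.218,.1305];c,s_=np.cos(q[2]),np.sin(q[2])
L=np.array([(.015,.07,.127),(.015,-.07,.127),(-.015,-.07,.127),(-.015,.07,.127),(.005,.02,.163),(.005,-.02,.163),(-.005,-.02,.163),(-.005,.02,.163)])
print(proj(m,np.c_[L[:,0]*c-L[:,1]*s_+q[0],L[:,0]*s_+L[:,1]*c+q[1],L[:,2]]).round(1).tolist())
```

```text
[ 0.5195215  -0.21626284  0.25928672] 0.5000890371684217 [-3.39837197e+01  2.37389707e+01  8.93738111e+01  1.39449861e-02
  6.69874434e+01 -4.14982290e+01] 2.225
[[297.7, 114.6], [295.4, 282.0], [260.7, 281.9], [258.7, 114.6], [285.1, 187.0], [284.8, 240.8], [271.2, 240.8], [270.9, 187.0]]
```

View pics/w1.png

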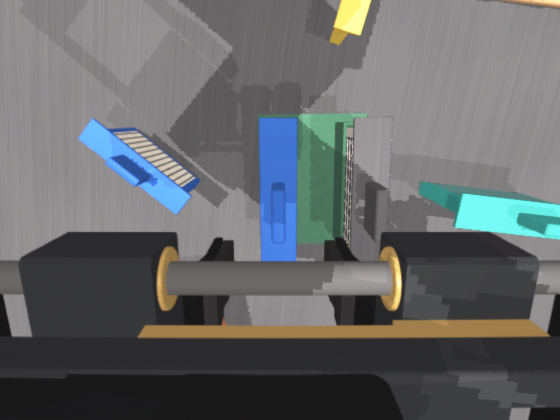

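The wrist view shows the tab at columns 272–285, rows 183–243. That matches the prediction to within about 1–2 mm, and the fingers (columns 225 and 340) straddle it. Descend, grip and lift.

>>> {"name": "apply_moves", "arguments": {
  "steps": [
    [[-0.15,0,5,0,0,0,0],[-0.15,0,9,0,0,0,0],[-0.15,0,11.5,0,0,0,0],[-0.15,0,11.5,0,0,0,0],[-0.15,0,11.5,0,0,0,-1],[-0.15,0,11.5,0,0,0,-1],[-0.15,0,11.5,0,0,0,-1],[-0.15,0,11.5,0,0,0,-1],[-0.15,0,11.5,0,0,0,-1],[-0.15,0,11.5,0,0,0,-1],[-0.15,0,10.5,0,0,0,-1],[-0.15,0,8.5,0,0,0,-1],[-0.15,0,5.5,0,0,0,-1],[-0.15,0,1,0,0,0,-1],[-0.15,0,-4,0,0,0,-1],[-0.15,0,-9,0,0,0,-1],[-0.15,0,-9.5,0,0,0,-1],[-0.15,0,-9.5,0,0,0,-1]]
  ]
}}

```text
time_s: 4.53
position: [0.52, -0.2189, 0.3539]
tcp_rot: [[-0.129, 0.992, -0.001], [0.992, 0.129, 0.001], [0.001, -0.001, -1.0]]
force: [-0.7, 0.1, -1.9]
opening: 0.11
grasp_force: 30.0
```

Run:
```python
from h import *
s=bot.read_state();print(s['position'],s['opening'],s['grasp_force'],s['force'],s['joint_positions'])
a=np.array([.5069,.2309]);yaw=.2918
print("hover",go([*a,.36],down(yaw)))
m=bot.camera_model("wrist");im=bot.capture("wrist");cv2.imwrite("pics/w2.png",im)
p=s['position'];R=s['tcp_rot'];G=p-.008*R[:,2]
# cap corners if tab centre 6 mm below grasp point
P=[(a_,b,.006-.008+.018) for a_,b in[(.07,.015),(.07,-.015),(-.07,-.015),(-.07,.015)]]
print(proj(m,p+np.array(P)@R.T).round(1).tolist())
```

```text
[ 0.51998816 -0.21894749  0.35385177] 0.11039067712566006 29.964120376389474 [-0.72123351  0.05404382 -1.93460505] [-3.41889101e+01  1.87280764e+01  8.16434640e+01  1.63000793e-02
  7.97046389e+01 -4.16215251e+01]
hover (array([44.78,  4.52, -0.57]), array([-0.04, -0.07, -9.29]))
[[310.0, 106.8], [243.7, 106.8], [249.7, 372.0], [304.4, 372.1]]
```

View pics/w2.png

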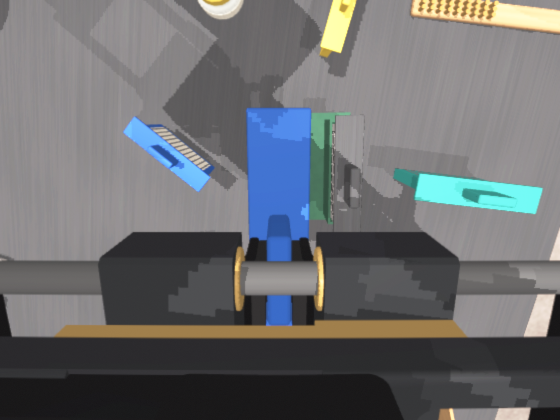

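The filter is held: the cap spans columns 247–310 with its far edge at row 109, about 1 mm off prediction. Next, stop 17 cm short of the slot to look at it from close by.

>>> {"name": "apply_moves", "arguments": {
  "steps": [
    [[4,1,-0.6,0,0,-2,-1],[9,2.3,-0.6,0,0,-5,-1],[14,3.6,-0.6,0,0,-9.3,-1],[19,4.9,-0.6,0,0,-9.3,-1],[24,6.2,-0.6,0,0,-9.3,-1],[27,7,-0.6,0,0,-9.3,-1],[28,7.3,-0.6,0,0,-9.3,-1],[28,7.3,-0.6,0,0,-9.3,-1],[28,7.3,-0.6,0,0,-9.3,-1]]
  ]
}}

```text
time_s: 5.7
position: [0.5565, 0.0664, 0.3599]
tcp_rot: [[-0.287, 0.958, -0.001], [0.958, 0.287, -0.001], [-0.0, -0.002, -1.0]]
force: [-0.5, -0.7, -1.2]
opening: 0.113
grasp_force: 30.0
```

Run:
```python
from h import *
s=bot.read_state();print(s['position'],s['opening'],s['joint_positions'],s['time_s'])
m=bot.camera_model("wrist")
im=bot.capture("wrist");cv2.imwrite("pics/w3.png",im)
cv2.imwrite("pics/w3c.png",cv2.resize(im[0:240,130:430],(750,600),interpolation=cv2.INTER_CUBIC))
np.savez("w3.npz",**m,p=s['position'],Rt=s['tcp_rot'])
```

```text
[0.55647265 0.06637965 0.3598698 ] 0.11346339901559742 [-4.59926262e+00  1.81314980e+01  8.16005591e+01 -4.19865073e-02
  8.03462507e+01 -2.12445337e+01] 5.7
```

View pics/w3c.png

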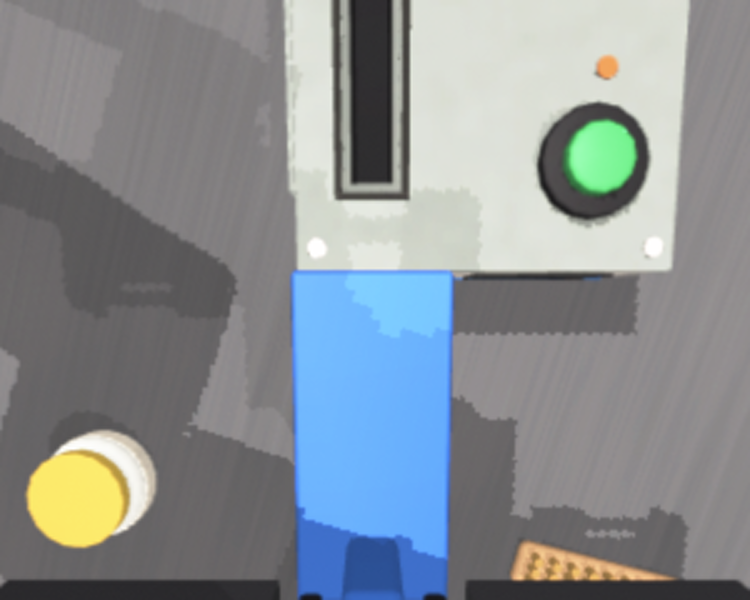

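The crop (2.5×, offset 130,0) shows:
- **Slot:** hole end at (351–392, 184), rim end at (335–409, 198).
- **Extractor:** corners (297,271) and (672,270), button (602,157), screws (317,248) and (653,246).
- **Cap:** far edge at (293–452, 271).

Run:
```python
from h import *
d=np.load("w3.npz");m={k:d[k] for k in('intrinsics','R','t')};m['k1']=float(d['k1']);p,Rt=d['p'],d['Rt']
f=lambda a:(np.array(a,float)+.5)/2.5-.5+[130,0]
px=f([(297,271),(672,270),(602,157),(351,184),(392,184),(351,20),(392,20)])
P=[(-.075,-.095,.14),(.075,-.095,.14),(.04,-.055,.162),(-.0535,-.0615,.137),(-.0365,-.0615,.137)]
q,r=fit(m,px[:5],P,[.55,.244,.29]);print("ext",q,np.degrees(q[2]),r.round(2).tolist())
c,s=np.cos(q[2]),np.sin(q[2]);R=np.array([[c,-s],[s,c]])
for n,o in dict(slot=(-.045,0),piv=(0,.058),but=(.04,-.055),knob=(0,.103)).items():print(n,q[:2]+R@o)
X=ray(m,px[3:],.137);print("hole corners ext",((X[:,:2]-q[:2])@R).round(4).tolist())
# cap in the tool frame: x,y,yaw,z
cp=f([(293,271.5),(452,271.5),(298,510),(449,510)])
def res(v):
    o=[]
    for sx,u in((-1,0),(1,1)):
        for t,i in((.07,u),(None,u+2)):
            tt=v[4+u] if t is None else t
            L=np.array([v[0]+tt*np.cos(v[2])-sx*.015*np.sin(v[2]),v[1]+tt*np.sin(v[2])+sx*.015*np.cos(v[2]),v[3]])
            o+=list(proj(m,[p+Rt@L])[0]-cp[i])
    return o
g=least_squares(res,[0,0,0,.016,.02,.02]);print("cap",g.x,g.cost)
h=least_squares(lambda v:res([v[0],v[1],v[2],.0173,v[3],v[4]]),[0,0,0,.02,.02]);print("cap z fixed",h.x,h.cost)
```

```text
ext [0.55035004 0.24246846 0.29533141] 16.921243631683716 [[0.12, 0.22], [-0.61, 0.18], [0.26, -0.35], [-0.33, 0.01], [0.44, -0.06]]
slot [0.50729829 0.2293709 ]
piv [0.53346874 0.2979574 ]
but [0.6046264  0.20149192]
knob [0.52037118 0.34100915]
hole corners ext [[-0.0532, -0.0615], [-0.0369, -0.0616], [-0.0526, -0.0022], [-0.037, -0.0023]]
cap [-0.00059472  0.00093998 -0.00411907  0.02206397  0.02406626  0.02396296] 0.07893227093260334
cap z fixed [-0.00074156  0.00093873 -0.00408272  0.02532551  0.02522618] 1.6097517792143858
```

>>> {"name": "apply_moves", "arguments": {
  "steps": [
    [[4,0,0,0,0,0,-1],[8.5,0,0,0,0,0,-1],[13,-0.1,0,0,0,0,-1],[16,-0.1,0,0,0,0,-1],[17.1,-0.1,0,0,0,0,-1],[17.1,-0.1,0,0,0,0,-1],[17.1,-0.1,3,0,0,0,-1],[17.1,-0.1,5.5,0,0,0,-1],[17.1,-0.1,6.5,0,0,0,-1],[17.1,-0.1,6.5,0,0,0,-1],[17.1,-0.1,6.5,0,0,0,-1]]
  ]
}}

```text
time_s: 7.12
position: [0.5075, 0.2309, 0.2967]
tcp_rot: [[-0.287, 0.958, 0.002], [0.958, 0.287, 0.0], [-0.0, 0.002, -1.0]]
force: [0.2, -0.2, -1.2]
opening: 0.117
grasp_force: 30.0
```

Run:
```python
from h import *
s=bot.read_state();print(s['position'],s['force'],s['moment'])
side=bot.capture("side")[115:215,200:310];w=bot.capture("wrist")[0:260,150:410]
a=cv2.resize(side,(440,400),interpolation=cv2.INTER_CUBIC);b=cv2.resize(w,(350,350));
o=np.zeros((400,790,3),np.uint8);o[:,:440]=a;o[:350,440:]=b;cv2.imwrite("pics/s4.png",o)
```

```text
[0.50753834 0.23085801 0.29665501] [ 0.1889013  -0.21119567 -1.16490084] [-0.05540779 -0.01040215  0.09170485]
```

View pics/s4.png

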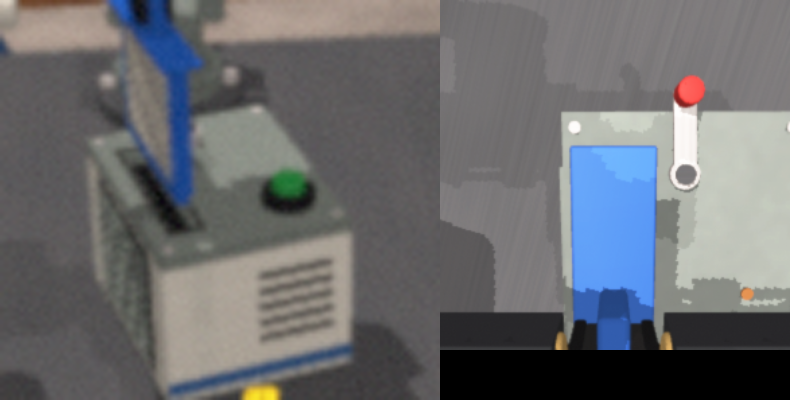

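The side view shows the filter hanging upright just over the slot. The wrist view shows the cap parallel to the housing edge and the latch clear. Make a small correction, then lower slowly.

>>> {"name": "apply_moves", "arguments": {
  "steps": [
    [[-0.06,-0.12,0,0,0,0,-1],[-0.06,-0.12,0.4,0,0,0,-1],[-0.06,-0.12,0.8,0,0,0,-1],[-0.06,-0.12,1.2,0,0,0,-1],[-0.06,-0.12,1.6,0,0,0,-1],[-0.06,-0.12,2.0,0,0,0,-1],[-0.06,-0.12,2.4,0,0,0,-1],[-0.06,-0.12,2.4,0,0,0,-1]]
  ]
}}

```text
time_s: 8.22
position: [0.5054, 0.2302, 0.2712]
tcp_rot: [[-0.288, 0.958, -0.001], [0.958, 0.288, -0.0], [0.0, -0.001, -1.0]]
force: [-0.6, -0.3, -3.1]
opening: 0.115
grasp_force: 30.0
```

>>> {"name": "apply_moves", "arguments": {
  "steps": [
    [[0,0,0.4,0,0,0,-1],[0,0,0.8,0,0,0,-1],[0,0,1.2,0,0,0,-1],[0,0,1.6,0,0,0,-1],[0,0,2.0,0,0,0,-1],[0,0,2.0,0,0,0,-1]]
  ]
}}

```text
time_s: 8.98
position: [0.5054, 0.2302, 0.2512]
tcp_rot: [[-0.288, 0.958, -0.001], [0.958, 0.288, -0.0], [0.0, -0.001, -1.0]]
force: [0.2, -0.4, -2.0]
opening: 0.11
grasp_force: 30.0
```

>>> {"name": "apply_moves", "arguments": {
  "steps": [
    [[0,0,0.8,0,0,0,-1],[0,0,1.6,0,0,0,-1],[0,0,2.4,0,0,0,-1],[0,0,3.2,0,0,0,-1],[0,0,4,0,0,0,-1],[0,0,4.8,0,0,0,-1],[0,0,5.6,0,0,0,-1],[0,0,6.4,0,0,0,-1],[0,0,7.2,0,0,0,-1],[0,0,7.8,0,0,0,-1],[0,0,7.8,0,0,0,-1]]
  ]
}}

```text
time_s: 10.35
position: [0.5054, 0.2302, 0.173]
tcp_rot: [[-0.288, 0.958, -0.001], [0.958, 0.288, -0.0], [-0.0, -0.001, -1.0]]
force: [0.7, -0.1, -1.7]
opening: 0.11
grasp_force: 30.0
```

>>> {"name": "apply_moves", "arguments": {
  "steps": [
    [[0,0,0.2,0,0,0,-1],[0,0,0.4,0,0,0,-1],[0,0,0.6,0,0,0,-1],[0,0,0.7,0,0,0,-1],[0,0,0.7,0,0,0,-1]]
  ]
}}

```text
time_s: 10.98
position: [0.5055, 0.2302, 0.1665]
tcp_rot: [[-0.288, 0.958, -0.0], [0.958, 0.288, -0.0], [-0.0, -0.0, -1.0]]
force: [0.5, -0.8, -2.1]
opening: 0.113
grasp_force: 30.0
```

>>> {"name": "apply_moves", "arguments": {
  "steps": [
    [[0,0,0.1,0,0,0,-1],[0,0,0.2,0,0,0,-1],[0,0,0.3,0,0,0,-1],[0,0,0.4,0,0,0,-1],[0,0,0.4,0,0,0,-1]]
  ]
}}

```text
time_s: 11.6
position: [0.5056, 0.2301, 0.1631]
tcp_rot: [[-0.288, 0.958, 0.001], [0.958, 0.288, 0.0], [-0.0, 0.001, -1.0]]
force: [-1.0, -1.7, 2.9]
opening: 0.112
grasp_force: 30.0
```

>>> {"name": "apply_moves", "arguments": {
  "steps": [
    [[0,0,0.1,0,0,0,-1],[0,0,0.2,0,0,0,-1],[0,0,0.2,0,0,0,-1]]
  ]
}}

```text
time_s: 11.98
position: [0.5056, 0.2301, 0.163]
tcp_rot: [[-0.288, 0.958, 0.001], [0.958, 0.288, -0.0], [-0.0, 0.001, -1.0]]
force: [-3.8, -2.1, 15.0]
opening: 0.113
grasp_force: 30.0
```

Contact came at z=0.163, as expected for a cap that is fully home, with 15 N of press. Release and rise.

>>> {"name": "apply_moves", "arguments": {
  "steps": [
    [[0,0,-0.2,0,0,0,-1],[0,0,-0.2,0,0,0,-0.4],[0,0,-0.2,0,0,0,-0.4],[0,0,-0.2,0,0,0,-0.4],[0,0,-1.5,0,0,0,-0.4],[0,0,-3.5,0,0,0,-0.4],[0,0,-7,0,0,0,-0.4],[0,0,-11.5,0,0,0,-1],[0,0,-11.5,0,0,0,-1],[0,0,-11.5,0,0,0,-1]]
  ]
}}

```text
time_s: 13.22
position: [0.5051, 0.2301, 0.2758]
tcp_rot: [[-0.288, 0.958, 0.0], [0.958, 0.288, 0.0], [-0.0, 0.0, -1.0]]
force: [0.2, -0.1, 0.0]
opening: 0.057
grasp_force: 0.0
```

Run:
```python
from h import *
s=bot.read_state();print(s['position'],s['opening'],s['joint_positions'])
R=s['tcp_rot']
for n,p in dict(slot=(.5071,.2300),piv=(.5334,.2985),but=(.6046,.2018)).items():print(n,go([*p,.168],R,s)[0])
side=bot.capture("side")[115:215,200:310];w=bot.capture("wrist")[0:260,150:410]
a=cv2.resize(side,(440,400),interpolation=cv2.INTER_CUBIC);b=cv2.resize(w,(350,350));
o=np.zeros((400,790,3),np.uint8);o[:,:440]=a;o[:350,440:]=b;cv2.imwrite("pics/s5.png",o)
```

```text
[0.50513647 0.23013381 0.27584533] 0.05708256217397582 [ 1.29591995e+01  2.20355842e+01  8.93261470e+01 -1.70440097e-03
  6.86296870e+01 -3.77712935e+00]
slot [-0.07  0.18 10.78]
piv [ 5.73  4.67 10.79]
but [-5.58  8.71 10.79]
```

View pics/s5.png

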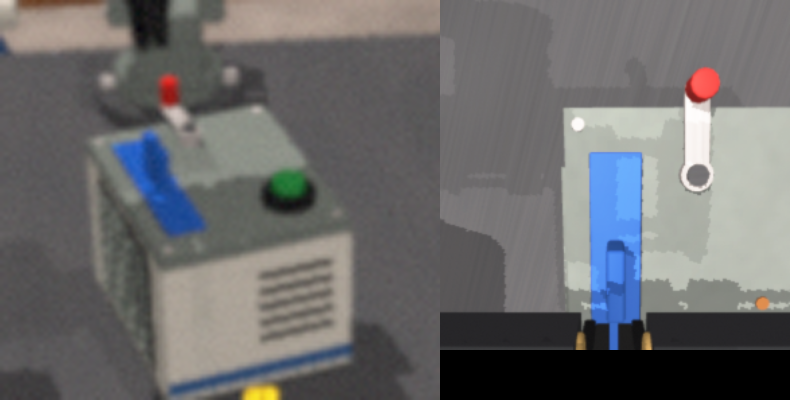

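The picture shows the cap flat on the housing, with the latch at about 0. Next, position the closed fingers behind the knob.

>>> {"name": "apply_moves", "arguments": {
  "steps": [
    [[4,3.5,0,0,0,0,-1],[8,7,0,0,0,0,-1],[10.5,8.9,1,0,0,0,-1],[10.5,8.9,5,0,0,0,-1],[10.5,8.9,9,0,0,0,-1],[10.5,8.9,10.8,0,0,0,-1],[10.5,8.9,10.8,0,0,0,-1]]
  ]
}}

```text
time_s: 14.2
position: [0.5595, 0.3558, 0.1655]
tcp_rot: [[-0.288, 0.958, -0.004], [0.958, 0.288, -0.002], [-0.0, -0.004, -1.0]]
force: [0.4, -0.5, 0.6]
opening: 0.007
grasp_force: 0.0
```

>>> {"name": "apply_moves", "arguments": {
  "steps": [
    [[0,-1,-0.2,0,0,0,-1],[0,-2,-0.2,0,0,0,-1],[0.2,-3.1,-0.2,0,0,0,-1],[0.4,-4.3,-0.2,0,0,0,-1],[-0.1,-5.4,-0.2,0,0,0,-1],[-0.9,-6.25,-0.2,0,0,0,-1],[-1.95,-6.9,-0.2,0,0,0,-1],[-2.3,-7.5,-0.2,0,0,0,-1],[-3.05,-8,-0.2,0,0,0,-1],[-3.15,-8.1,-0.2,0,0,0,-1],[-3.15,-8.1,-0.2,0,0,0,-1]]
  ]
}}

```text
time_s: 15.58
position: [0.4925, 0.3027, 0.1696]
tcp_rot: [[-0.286, 0.958, 0.0], [0.958, 0.286, 0.001], [0.001, 0.001, -1.0]]
force: [1.0, 3.3, -0.7]
opening: 0.005
grasp_force: 1.0
```

Run:
```python
from h import *
im=bot.capture("top")
cv2.imwrite("pics/s6.png",np.hstack([cv2.resize(im[175:275,100:220],(440,367),interpolation=cv2.INTER_CUBIC),cv2.resize(bot.capture("side")[115:215,200:310],(350,367))]))
```

```text
(no output)
```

View pics/s6.png

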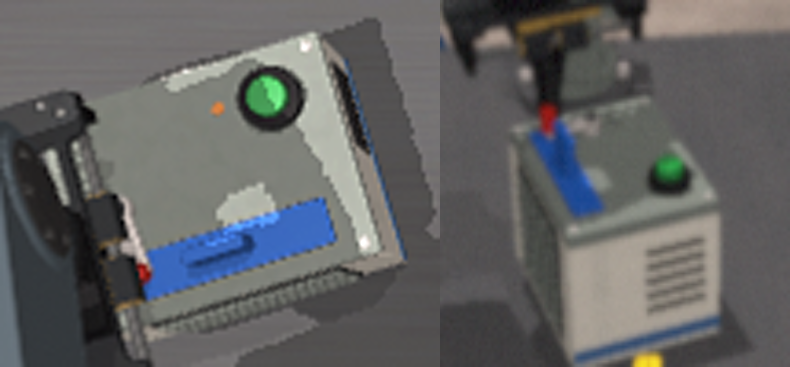

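The red knob is now over the cap end (left image about 145,273), and from the finger contact the latch angle is about 90°. Go up and over to the button.

>>> {"name": "apply_moves", "arguments": {
  "steps": [
    [[0.5,0,-0.5,0,0,0,-1],[0.5,0,-4,0,0,0,-1],[0,0,-8,0,0,0,-1],[-4,2.5,-8,0,0,0,-1],[-8,5,-8,0,0,0,-1],[-12,7.2,-8,0,0,0,-1],[-12.9,7.85,-5,0,0,0,-1],[-12.9,7.85,-2,0,0,0,-1],[-12.9,7.85,-2,0,0,0,-1],[-12.9,7.85,-2,0,0,0,-1]]
  ]
}}

```text
time_s: 16.92
position: [0.6043, 0.2022, 0.1903]
tcp_rot: [[-0.288, 0.957, 0.0], [0.957, 0.288, -0.0], [-0.0, 0.0, -1.0]]
force: [0.2, 0.1, -0.2]
opening: 0.009
grasp_force: 0.0
```

Run:
```python
from h import *
s=bot.read_state();print(s['position'],go([.6046,.2018,.167],s['tcp_rot'],s)[0])
im=bot.capture("top")
cv2.imwrite("pics/s7.png",np.hstack([cv2.resize(im[175:275,100:220],(440,367),interpolation=cv2.INTER_CUBIC),cv2.resize(bot.capture("wrist"),(350,367))]))
```

```text
[0.60432399 0.20220771 0.19034777] [-0.05  0.01  2.33]
```

View pics/s7.png

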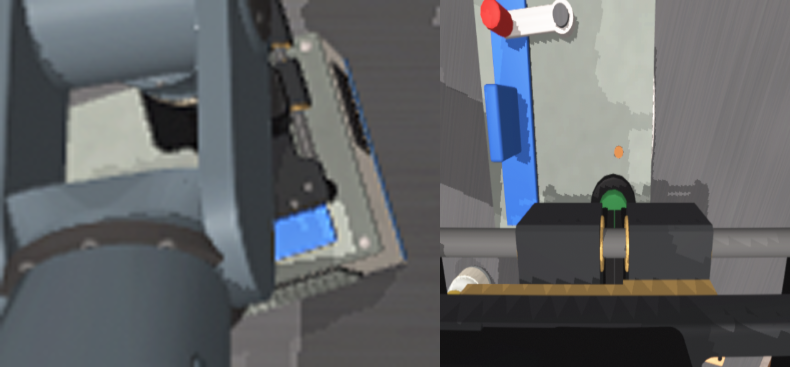

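The wrist view (right half) shows the latch bar square across the cap with the red knob at (495,17), and the fingers centred over the green button (613,203). Press it.

>>> {"name": "apply_moves", "arguments": {
  "steps": [
    [[0,0,1,0,0,0,-1],[0,0,1.6,0,0,0,-1],[0,0,2.0,0,0,0,-1],[0,0,2.3,0,0,0,-1],[0,0,2.4,0,0,0,-1],[0,0,2.4,0,0,0,-1]]
  ]
}}

```text
time_s: 17.77
position: [0.6041, 0.2021, 0.1673]
tcp_rot: [[-0.288, 0.958, 0.0], [0.958, 0.288, 0.0], [0.0, 0.0, -1.0]]
force: [-2.6, -0.1, 10.5]
opening: 0.005
grasp_force: 5.1
```

>>> {"name": "apply_moves", "arguments": {
  "steps": [
    [[0,0,0.15,0,0,0,-1],[0,0,0.15,0,0,0,-1],[0,0,-1,0,0,0,-1],[0,0,-4,0,0,0,-1],[0,0,-9,0,0,0,-1],[0,0,-14,0,0,0,-1],[0,0,-14,0,0,0,-1],[0,0,-14,0,0,0,-1]]
  ]
}}

```text
time_s: 18.77
position: [0.6038, 0.2018, 0.3049]
tcp_rot: [[-0.288, 0.958, -0.001], [0.958, 0.288, -0.0], [-0.0, -0.001, -1.0]]
force: [-0.2, -0.1, -0.3]
opening: 0.007
grasp_force: 0.0
```

Run:
```python
from h import *
s=bot.read_state();print(s['position'],s['force'],s['time_s'])
m=bot.camera_model("wrist");im=bot.capture("wrist")
hsv=cv2.cvtColor(im,cv2.COLOR_BGR2HSV)
mask=((hsv[...,0]<6)|(hsv[...,0]>174))&(hsv[...,1]>160)&(hsv[...,2]>120)
n,l,st,c=cv2.connectedComponentsWithStats(mask.astype(np.uint8))
k=c[1+st[1:,4].argmax()];X=ray(m,[k],.168)[0,:2];v=X-[.5334,.2985]
print(X,np.hypot(*v),"latch rad",np.arctan2(v[1],v[0])-.293-np.pi/2)
```

```text
[0.60383264 0.2017692  0.3048811 ] [-0.21075896 -0.08377021 -0.26105935] 18.775
[0.49228497 0.28143612] 0.0445154081448318 latch rad -4.611995130559906
```

The latch measures about 1.6 rad, so it is latched.

```bash
python3 -c "
from rig import bot
print(bot.hand_in())"
```

```text
the job is handed in; nothing more can be done
None
```

I handed the job in at about 19 s of the 58 s; the hand-in returned no verdict. The filter is fully home, the latch is across its cap (about 1.6 rad), and the green button was pressed to about its full travel and let go. The screen, jar and brush weren't touched.

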